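# Put a cup away in the drying box behind its sliding guard

## Task

Work the catch to slide the clear guard of the drying box fully open, stand the speckled grey cup upright and gently in the box, then slide the guard fully shut until its catch has snapped in by itself. Do not force the guard, and leave the green cup and the two jars as they stand.

Things in the scene. Friction and masses are not known exactly. Their poses are not given: they have to be found in the camera images.
- drybox: Fixed plywood drying box, 190 (its x) x 340 (its y) x 80 mm high, 8 mm walls; origin at the centre of its underside, z up. A fixed roof covers its -y half. The guard runs along box y in two aluminium rails on the long sides (tops 96 mm high). A dark steel keeper housing (44 mm in x, box y +170 to +213 mm, top 135 mm high) stands on its +y end. A lamp head hangs behind it, to the left.
- box_in (a point): Centre of the inner floor of the compartment under the guard (floor 8 mm above the table), at box x 0, y +88 mm. With the guard fully open the free opening reaches 78 mm either way in box x, 78 mm towards box -y and 74 mm towards +y from this point.
- guard (a joint): Slide of the guard along the box's -y axis, in m: 0 = shut, 0.155 = fully open, hard stops at both ends; drag about 2 N. Clear 163 mm panel, top 88 mm high, with a black finger saddle. On shutting leave the catch plate unpressed: over the last 22 mm its tongue rides down a ramp by itself (5 to 12 N of push) and snaps up when home.
- guard_top (a point): Middle of the guard's finger saddle, level with the tops (132 mm high) of its two black ridges; box x 0, y +113 mm when shut. The ridges stand across box y, 8 mm thick, 50 mm wide in box x, 26 to 34 mm either side of this point in y, rising from the panel; push them from either side. Between them: a 52 mm gap, open at both x ends, with the catch plate.
- catch (a joint): Travel of the sprung catch plate in m: 0 = up, 0.015 = bottom (1.5 to 5 N). Three-position safety catch on the shut guard: pressed too little or too far it blocks the guard after 1.5 mm of play; it frees it only in a band 3.5 mm deep whose upper edge is at 4.5 to 10 mm of travel, unknown each time: feel for it. Once the guard has slid 12 mm any depth will do.
- catch_top (a point): Centre of the top face of the orange catch plate (44 mm in box x, 50 mm in box y) between the ridges; 118 mm high at rest, 14 mm below the ridge tops.
- cup_mid (a point): Centre, half-way up, of the speckled grey cup to be put away: round, 62 mm across, 60 mm high, open at the top, 0.12 kg, standing on the table; z up along its axis. May stand left or right of the box.
- green_cup: Sage green cup, 66 mm across, 57 mm high, bystander; origin at the centre of its foot, z up.
- black_jar: Small white jar with black cap, 48 mm across, 68 mm high, bystander; origin at the centre of its foot, z up.
- pink_jar: Small white jar with pink-violet cap, 48 mm across, 68 mm high, bystander; origin at the centre of its foot, z up.
Not all that is in view belongs to the job. Leave any orange or red look-alike of the part that bears cup_mid alone.

How it is judged:
By the outcome, as a careful person would: the job done as asked, in the order asked, and still so for the second after the job is handed in, with the robot touching nothing.
It also fails if it takes over 72 s, if anything falls off the work surface, if the arm or the gripper's body presses on something with over 40 N, if the wrist force passes 120 N, or if a joint passes its speed limit or range.

## Robot

A 7-joint arm with a two-finger parallel gripper is mounted at the origin on a cart in front of the work surface, level with it; the furniture and walls round the work are solid. World frame = base frame: x ahead of the robot, y to its left, z up, the work surface at z = 0. Lengths are in m, angles in rad, forces in N, time in s.
With the tool pointing down it reaches from about 0.425 to 0.925 m from the base axis. Payload 6.8 kg.
Tool frame: the origin (TCP) lies on the centre line of the jaws, within the pads' length; the fingertips stand 19 mm ahead of it and the grasp point (between the pads) is the TCP; z points along the fingers, y is the line along which they close (so a half turn about z gives the same grasp; the last joint's range is limited). The gripper opens to 85 mm and grips with 20 to 120 N. Pads are 22 mm wide; open, the fingers measure 114 mm over their backs; the gripper's body (76 mm by 85 mm) begins 54 mm behind the grasp point. The pads swing forward as they close: fully open they stand 13 mm farther back than shut.
Start: joints at [-1.262, 0.477, 0.022, 1.555, -0.011, 1.109, -0.083], TCP at [0.273, 0.617, 0.25] pointing down, gripper open.
Joint ranges: [-2.96, 2.96], [-0.34, 2.1], [-1.41, 1.46], [0.24, 2.44], [-1.37, 4.51], [0.17, 1.92], [-2.96, 2.96]. Speed limits (rad/s): [2.39, 2.39, 3.14, 3.14, 3.14, 3.14, 3.14].

## Interface

Orientations are given as a rotation vector (axis times angle).
In Python, from bench import r gives the robot as it stands. The module is installed in compiled form; this text tells all that it offers.
- The arm moves only by the tool arm_command, never from a script. Its argument "rows" is a list of rows, each an object of numbers: "fingers": the opening, from -1 (shut) to 1 (fully open); "x", "y", "z": the shift along the tool's x, y, z in m; "ax", "ay", "az": the turn, a rotation vector about the tool's x, y, z in degrees. In form: [{"fingers": .., "x": .., "y": .., "z": .., "ax": .., "ay": .., "az": ..}, ...]. A call has 1 to 10 rows; each row shifts and turns the commanded pose from where the row before left it, along the tool's axes as they then stand; what a row does not reach is not made up. A row lasts 1/12 s, in which the tool goes at most 41.7 mm and 7.16 degrees, less where a joint would pass 70% of its speed; a pose out of reach is approached as far as the arm can. A call is refused whole if a number of a shift passes 0.0417 or a number of a turn 7.16, either way. A call with a gripper value outside its range is refused whole. The fingers move at their own pace and stop on an object; "grip_force" is the grip in N (left out, the last holds). Time passes only in rows, so rows that do not move let the fingers close. It gives the time, the measured TCP pose, the force, the opening and the grip force at its end, in the units of the state.
- r.get_obs(): the state, without advancing time (a new reading comes with each control period).
- r.grab_frame(name): name is "scene" or "top" or "wrist"; returns a dict with "frame" (384x512x3 uint8, red, green, blue), "depth" (384x512 float32, m along the optical axis (not along the pixel's ray), 0 where there is no reading), "K" (3x3 intrinsics, pixels), "distortion" ([k1, k2, p1, p2, k3] as OpenCV has them; the pictures are not rectified), "world_from_camera" (4x4, takes a point from camera to world coordinates). Camera axes: x right, y down, z forward; pixel columns grow to the right and rows downward; lengths in m; the calibration is good to about 2 mm. A picture is of the moment at which its call begins.
- r.hand_in(): hands the job in; it is judged then, once.
The state is a dict: "clock": time; "joints": joint angles; "qvel": joint speeds; "tau": joint torques, N m; "tcp_pos": TCP position; "orientation": TCP orientation; "contact_force": force on the tool from outside, world axes, zero at the start; "moment": the same for the moment, N m; "grip_width": finger opening in m; "gripper_force": force on a finger pad.
Only numpy, scipy, OpenCV 4.12 (cv2) and the standard library are available. Lean on these libraries where they do the work, as an engineer would, in place of code of your own. Each camera call takes 0.05 s, during which the arm holds its last target. There are 200 camera calls.

## Working session

There is one attempt and no reset: what is moved stays moved. The work goes in short steps, Python scripts to look and compute and a tool call to move; the robot and the scene stay as the last step left them, time stands still between calls to the robot, and variables do not carry over. Pictures are saved under pics/ and viewed, at most 10 in all, crops included, and the job is handed in when it is done.

Besides the shell and the picture viewer there is one more tool, called after ">>>" as name(argument=value, ...), one argument or row to a line, values as JSON. arm_command: Moves the arm, as the interface text tells. Its arguments: {"type":"object","properties":{"rows":{"type":"array"},"grip_force":{"type":"number"}},"required":["rows"]}

```bash
mkdir -p pics; cat > h.py <<'E'
from bench import r
import numpy as np, cv2
from scipy.spatial.transform import Rotation as R
def cam(n,save=None):
    f=r.grab_frame(n)
    if save: cv2.imwrite('pics/'+save,cv2.cvtColor(f['frame'],cv2.COLOR_RGB2BGR))
    np.savez('/tmp/'+n+'.npz',**f); return f
def pt(f,u,v,z=None):
    n=cv2.undistortPoints(np.array([[[u,v]]],float),f['K'],f['distortion'])[0,0]
    T=f['world_from_camera']; d=np.r_[n,1.]
    if z is None: s=float(f['depth'][int(v),int(u)])
    else: s=(z-T[2,3])/(T[:3,:3]@d)[2]
    return T[:3,:3]@(d*s)+T[:3,3]
E
python3 - <<'E'
from h import *
o=r.get_obs(); print({k:np.round(v,3) for k,v in o.items()}); print(R.from_rotvec(o['orientation']).as_matrix().round(3))
a=cam('scene');b=cam('top')
im=np.hstack([cv2.cvtColor(x['frame'],cv2.COLOR_RGB2BGR) for x in (a,)])
cv2.imwrite('pics/s1.png',cv2.resize(im,(800,600)))
cv2.imwrite('pics/t1.png',cv2.resize(cv2.cvtColor(b['frame'],cv2.COLOR_RGB2BGR),(800,600)))
E
```

```text
{'clock': np.float64(0.0), 'joints': array([-1.262,  0.478,  0.022,  1.556, -0.011,  1.109, -0.083]), 'qvel': array([ 0.   ,  0.001, -0.   , -0.   ,  0.   , -0.001, -0.   ]), 'tau': array([-0.0000e+00, -5.9645e+01,  1.6070e+00, -2.8121e+01,  1.2000e-02,
        9.0000e-03,  0.0000e+00]), 'tcp_pos': array([0.273, 0.617, 0.249]), 'orientation': array([-6.500e-01, -3.073e+00,  3.000e-03]), 'contact_force': array([ 0.983,  0.55 , -0.497]), 'moment': array([-0.017,  0.001, -0.025]), 'gripper_force': np.float64(0.0), 'grip_width': np.float64(0.085)}
[[-0.914  0.405 -0.001]
 [ 0.405  0.914 -0.002]
 [-0.    -0.002 -1.   ]]
```

View pics/s1.png

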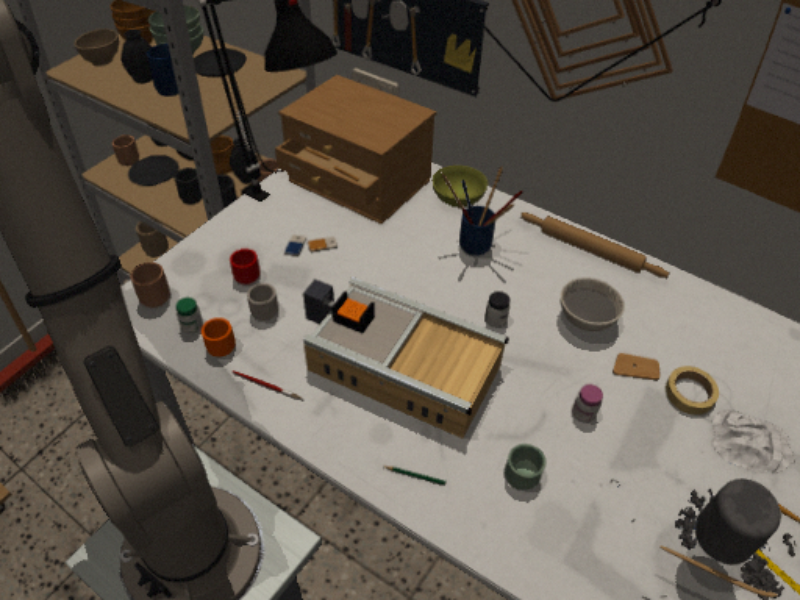

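View pics/t1.png

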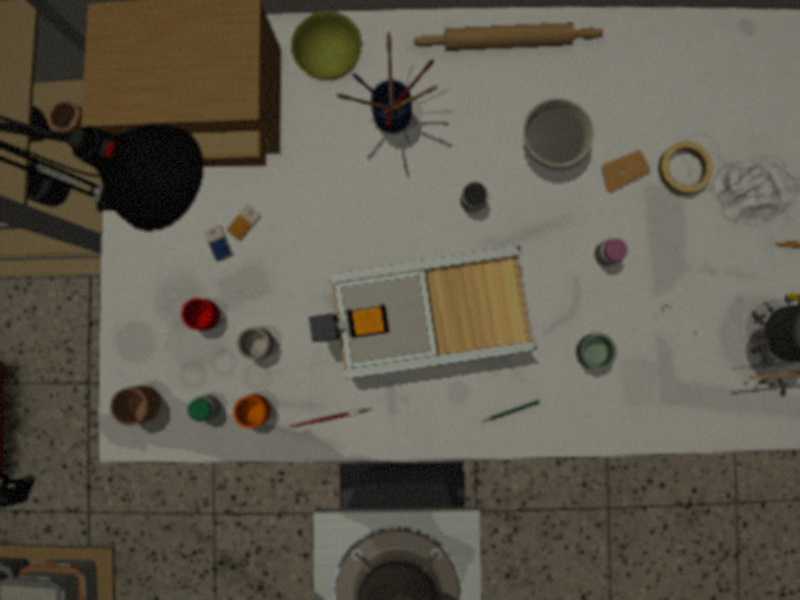

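The scene shows the box in the middle with the guard shut and the keeper to the left. In the top view the grey cup's rim is at about (257,342), the orange catch plate at (368,321), the keeper at (324,327), the green cup at (596,350), the pink jar at (612,251) and the black jar at (474,196).

```bash
python3 - <<'E'
from h import *
b=np.load('/tmp/top.npz'); k=.64
print(b['world_from_camera'].round(3))
for n,u,v,z in [('cup rim',257,342,.06),('plate',368,321,.118),('keeper',324,327,.135),('railNW',333,276,.096),('railNE',519,249,.096),('railSW',349,374,.096),('railSE',534,347,.096),('green',596,350,.057),('pink',612,251,.068),('black',474,196,.068),('orange',252,411,.06),('red',201,312,.06)]:
    print(n,pt(b,u*k,v*k,z).round(3),pt(b,u*k,v*k).round(3))
# plate by colour
hsv=cv2.cvtColor(b['frame'],cv2.COLOR_RGB2HSV)
m=((hsv[...,0]<25)&(hsv[...,1]>200)&(hsv[...,2]>120)).astype('uint8')
m[:,:210]=0;m[:, 260:]=0;m[:185]=0;m[230:]=0
c=max(cv2.findContours(m,0,1)[0],key=cv2.contourArea); q=cv2.minAreaRect(c); print(q, pt(b,*q[0],.118).round(4))
# cup via depth
d=b['depth']; P=[]
for v in range(200,240):
  for u in range(145,185):
    p=pt(b,u,v)
    if d[v,u]>0 and .045<p[2]<.075: P.append(p)
P=np.array(P); print(len(P),P.min(0).round(3),P.max(0).round(3),cv2.minEnclosingCircle(P[:,:2].astype('float32')))
# rails: points 0.09-0.1
P=[]
for v in range(150,250):
  for u in range(205,350):
    p=pt(b,u,v)
    if d[v,u]>0 and .090<p[2]<.102: P.append(p[:2])
print(len(P),cv2.minAreaRect(np.array(P,'float32')))
E
```

```text
[[-0.018 -0.997  0.081  0.454]
 [-1.     0.02   0.017 -0.038]
 [-0.018 -0.081 -0.997  1.267]
 [ 0.     0.     0.     1.   ]]
cup rim [0.474 0.246 0.06 ] [0.474 0.258 0.012]
plate [0.506 0.037 0.118] [0.506 0.037 0.117]
keeper [0.496 0.112 0.135] [0.496 0.112 0.135]
railNW [0.589 0.1   0.096] [0.589 0.1   0.098]
railNE [ 0.631 -0.234  0.096] [ 0.631 -0.234  0.095]
railSW [0.414 0.074 0.096] [0.414 0.073 0.098]
railSE [ 0.455 -0.255  0.096] [ 0.455 -0.255  0.096]
green [ 0.447 -0.376  0.057] [ 0.447 -0.391  0.005]
pink [ 0.628 -0.411  0.068] [ 0.628 -0.41   0.07 ]
black [ 0.736 -0.159  0.068] [ 0.735 -0.159  0.07 ]
orange [0.348 0.256 0.06 ] [0.343 0.27  0.003]
red [0.531 0.352 0.06 ] [0.534 0.369 0.005]
((235.0664520263672, 205.18206787109375), (14.673519134521484, 17.25849151611328), 81.25383758544922) [0.5068 0.0383 0.118 ]
154 [0.442 0.227 0.045] [0.503 0.284 0.063] ((0.4723464548587799, 0.25498488545417786), 0.030747877433896065)
2157 ((0.5202924609184265, -0.05914744734764099), (0.1883658617734909, 0.3768351376056671), 7.4452924728393555)
```

>>> arm_command(
  rows=[
    {"fingers":-1,"az":7},
    {"fingers":-1,"az":7},
    {"fingers":-1,"az":7},
    {"fingers":-1,"az":7},
    {"fingers":-1,"az":7},
    {"fingers":-1,"az":7},
    {"fingers":-1,"az":7},
    {"fingers":-1,"az":7},
    {"fingers":-1,"az":3},
    {"fingers":-1},
  ],
  grip_force=30,
)

```text
validation failed for argument at $.ro...
```

```bash
cat >> h.py <<'E'
th=np.radians(7.2); ex=np.array([np.cos(th),np.sin(th)]); ey=np.array([-np.sin(th),np.cos(th)]); C=np.array([.522,-.079])
def st(tx=None):
    o=r.get_obs(); M=R.from_rotvec(o['orientation']).as_matrix(); p=o['tcp_pos']
    print('t',round(o['clock'],2),'tcp',p.round(4),'box',np.round([(p[:2]-C)@ex,(p[:2]-C)@ey],4),'yaw',np.degrees(np.arctan2(M[1,1],M[0,1])).round(2),'z',M[:,2].round(4),'F',(M.T@o['contact_force']).round(2),'w',round(float(o['grip_width']),4))
    if tx is not None: print('tool shift',(M.T@(np.array(tx)-p)).round(4))
E
python3 -c "
from h import *
st([.508,.033,.25])
b=np.load('/tmp/top.npz');print(pt(b,100,110),pt(b,120,130))"
```

```text
t 0.1 tcp [0.273  0.6168 0.2494] box [-0.1598  0.7215] yaw 66.12 z [-6.0e-04 -1.5e-03 -1.0e+00] F [0.03 0.12 0.85] w 0.0853
tool shift [-4.512e-01 -4.387e-01  2.000e-04]
[0.65790594 0.24443567 0.55748335] [0.62921609 0.21992132 0.52239126]
```

>>> arm_command(
  rows=[
    {"fingers":-1,"x":0,"y":0,"z":0,"ax":0,"ay":0,"az":7},
    {"fingers":-1,"x":0,"y":0,"z":0,"ax":0,"ay":0,"az":7},
    {"fingers":-1,"x":0,"y":0,"z":0,"ax":0,"ay":0,"az":7},
    {"fingers":-1,"x":0,"y":0,"z":0,"ax":0,"ay":0,"az":7},
    {"fingers":-1,"x":0,"y":0,"z":0,"ax":0,"ay":0,"az":7},
    {"fingers":-1,"x":0,"y":0,"z":0,"ax":0,"ay":0,"az":7},
    {"fingers":-1,"x":0,"y":0,"z":0,"ax":0,"ay":0,"az":7},
    {"fingers":-1,"x":0,"y":0,"z":0,"ax":0,"ay":0,"az":7},
    {"fingers":-1,"x":0,"y":0,"z":0,"ax":0,"ay":0,"az":3},
    {"fingers":-1,"x":0,"y":0,"z":0,"ax":0,"ay":0,"az":0},
  ],
  grip_force=30,
)

```text
clock: 0.93
tcp_pos: [0.2729, 0.617, 0.2497]
orientation: [2.081, 2.353, -0.001]
contact_force: [-0.2, 0.2, 0.4]
grip_width: -0.0001
gripper_force: 0.0
```

```bash
python3 -c "
from h import *
st([.508,.033,.20])"
```

```text
t 0.93 tcp [0.2729 0.617  0.2497] box [-0.1599  0.7218] yaw 7.03 z [-2.0e-04 -1.1e-03 -1.0e+00] F [ 0.23 -0.19 -0.4 ] w -0.0001
tool shift [-0.6084  0.1618  0.0503]
```

>>> arm_command(
  rows=[
    {"fingers":-1,"x":-0.03,"y":0.01,"z":0,"ax":0,"ay":0,"az":0},
    {"fingers":-1,"x":-0.03,"y":0.01,"z":0,"ax":0,"ay":0,"az":0},
    {"fingers":-1,"x":-0.03,"y":0.01,"z":0,"ax":0,"ay":0,"az":0},
    {"fingers":-1,"x":-0.03,"y":0.01,"z":0,"ax":0,"ay":0,"az":0},
    {"fingers":-1,"x":-0.03,"y":0.01,"z":0,"ax":0,"ay":0,"az":0},
    {"fingers":-1,"x":-0.03,"y":0.01,"z":0,"ax":0,"ay":0,"az":0},
    {"fingers":-1,"x":-0.03,"y":0.01,"z":0,"ax":0,"ay":0,"az":0},
    {"fingers":-1,"x":-0.03,"y":0.01,"z":0,"ax":0,"ay":0,"az":0},
    {"fingers":-1,"x":-0.03,"y":0.01,"z":0,"ax":0,"ay":0,"az":0},
    {"fingers":-1,"x":-0.03,"y":0.01,"z":0,"ax":0,"ay":0,"az":0},
  ],
)

```text
clock: 1.77
tcp_pos: [0.41, 0.3303, 0.2502]
orientation: [-2.076, -2.358, 0.0]
contact_force: [0.8, -0.0, 0.9]
grip_width: -0.0004
gripper_force: 0.0
```

>>> arm_command(
  rows=[
    {"fingers":-1,"x":-0.03,"y":0.006,"z":0,"ax":0,"ay":0,"az":0},
    {"fingers":-1,"x":-0.03,"y":0.006,"z":0,"ax":0,"ay":0,"az":0},
    {"fingers":-1,"x":-0.03,"y":0.006,"z":0,"ax":0,"ay":0,"az":0},
    {"fingers":-1,"x":-0.03,"y":0.006,"z":0,"ax":0,"ay":0,"az":0},
    {"fingers":-1,"x":-0.03,"y":0.006,"z":0,"ax":0,"ay":0,"az":0},
    {"fingers":-1,"x":-0.03,"y":0.006,"z":0,"ax":0,"ay":0,"az":0},
    {"fingers":-1,"x":-0.03,"y":0.006,"z":0,"ax":0,"ay":0,"az":0},
    {"fingers":-1,"x":-0.03,"y":0.006,"z":0,"ax":0,"ay":0,"az":0},
    {"fingers":-1,"x":-0.02,"y":0.006,"z":0,"ax":0,"ay":0,"az":0},
    {"fingers":-1,"x":0,"y":0,"z":0,"ax":0,"ay":0,"az":0},
  ],
)

```text
clock: 2.6
tcp_pos: [0.4967, 0.0755, 0.2506]
orientation: [2.084, 2.348, -0.001]
contact_force: [0.5, -0.5, 0.8]
grip_width: -0.0001
gripper_force: 0.0
```

```bash
python3 -c "
from h import *
st([.508,.033,.20])
f=cam('wrist'); cv2.imwrite('pics/w1.png',cv2.resize(cv2.cvtColor(f['frame'],cv2.COLOR_RGB2BGR),(800,600)))"
```

```text
t 2.6 tcp [0.4967 0.0755 0.2506] box [-0.0058  0.1564] yaw 6.84 z [ 0.0012 -0.0016 -1.    ] F [-0.55  0.43 -0.76] w -0.0001
tool shift [-0.0434  0.0061  0.0507]
```

View pics/w1.png

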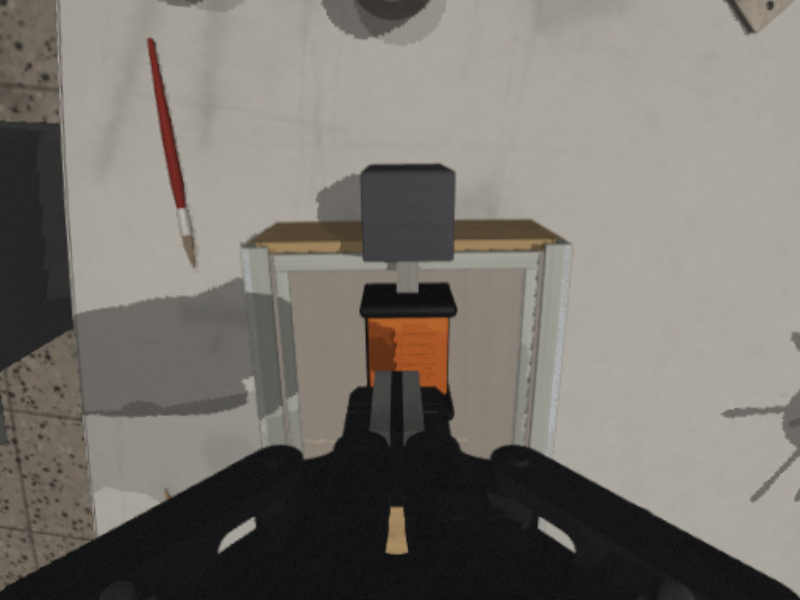

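The wrist view shows the +y ridge with its far top edge at row 287, columns 362–455, the orange plate below it, and the keeper top from row 168 to 260.

```bash
python3 -c "
from h import *
f=np.load('/tmp/wrist.npz')
for u,v,z in [(363,286,.132),(454,286,.132),(367,318,.118),(449,318,.118),(362,260,.135),(455,260,.135),(245,250,.096),(571,244,.096)]:
    p=pt(f,u*.64,v*.64,z); print(u,v,((p[:2]-C)@ex).round(4),((p[:2]-C)@ey).round(4),pt(f,u*.64,v*.64).round(3))"
```

```text
363 286 -0.0226 0.1641 [0.478 0.068 0.088]
454 286 0.0225 0.1638 [0.531 0.074 0.087]
367 318 -0.0219 0.1423 [0.483 0.064 0.13 ]
449 318 0.022 0.142 [0.524 0.068 0.128]
362 260 -0.0226 0.178 [0.475 0.084 0.089]
455 260 0.0223 0.1777 [0.529 0.09  0.089]
245 250 -0.0908 0.1753 [0.409 0.083 0.094]
571 244 0.0918 0.1776 [ 0.627  0.094 -0.001]
```

```bash
python3 -c "
from h import *
f=np.load('/tmp/wrist.npz')
print(f['world_from_camera'].round(3))
for u in (240,268,280):
  for v in range(100,250,4):
    p=pt(f,u,v); print(u,v,((p[:2]-C)@ex).round(4),((p[:2]-C)@ey).round(4),p[2].round(3))"
```

```text
[[ 0.993  0.113  0.037  0.487]
 [ 0.119 -0.947 -0.299  0.152]
 [ 0.001  0.301 -0.953  0.373]
 [ 0.     0.     0.     1.   ]]
240 100 -0.0208 0.2226 -0.0
240 104 -0.0209 0.2182 -0.001
240 108 -0.0167 0.2194 0.106
240 112 -0.0156 0.218 0.135
240 116 -0.0157 0.2152 0.134
240 120 -0.0158 0.2122 0.133
240 124 -0.0157 0.2095 0.135
240 128 -0.0158 0.2065 0.134
240 132 -0.0159 0.2037 0.134
240 136 -0.0159 0.2006 0.134
240 140 -0.016 0.1977 0.134
240 144 -0.016 0.1948 0.134
240 148 -0.0161 0.1919 0.135
240 152 -0.0162 0.1888 0.134
240 156 -0.0162 0.1856 0.134
240 160 -0.0163 0.1827 0.134
240 164 -0.0163 0.1798 0.135
240 168 -0.0183 0.1659 0.089
240 172 -0.0184 0.1623 0.09
240 176 -0.0185 0.1579 0.087
240 180 -0.0186 0.154 0.087
240 184 -0.0182 0.1538 0.099
240 188 -0.0177 0.1536 0.111
240 192 -0.0172 0.1538 0.123
240 196 -0.017 0.1528 0.13
240 200 -0.017 0.1497 0.131
240 204 -0.0177 0.1415 0.117
240 208 -0.0178 0.1377 0.116
240 212 -0.0178 0.1344 0.117
240 216 -0.0179 0.1305 0.117
240 220 -0.0179 0.1272 0.118
240 224 -0.0181 0.1231 0.117
240 228 -0.0181 0.1194 0.117
240 232 -0.0182 0.1159 0.1
[... 1521 characters left out ...]
916 0.134
280 152 0.0137 0.1885 0.134
280 156 0.0138 0.1855 0.134
280 160 0.0138 0.1825 0.134
280 164 0.0139 0.1793 0.133
280 168 0.0177 0.1657 0.089
280 172 0.0177 0.1621 0.09
280 176 0.018 0.1575 0.086
280 180 0.018 0.154 0.088
280 184 0.0169 0.1544 0.102
280 188 0.016 0.154 0.113
280 192 0.0152 0.1539 0.124
280 196 0.0146 0.153 0.131
280 200 0.0146 0.1499 0.132
280 204 0.0159 0.1412 0.117
280 208 0.0161 0.1373 0.116
280 212 0.016 0.1341 0.117
280 216 0.0161 0.1306 0.117
280 220 0.0162 0.1265 0.116
280 224 0.0162 0.1234 0.118
280 228 0.0163 0.1195 0.117
280 232 0.0165 0.1152 0.116
280 236 0.0165 0.1114 0.116
280 240 0.0166 0.1076 0.116
280 244 0.0166 0.104 0.117
280 248 0.0167 0.1001 0.117
```

>>> arm_command(
  rows=[
    {"fingers":-1,"x":-0.024,"y":0.003,"z":0.0,"ax":0,"ay":0,"az":0},
    {"fingers":-1,"x":-0.024,"y":0.003,"z":0.0,"ax":0,"ay":0,"az":0},
    {"fingers":-1,"x":0,"y":0,"z":0.03,"ax":0,"ay":0,"az":0},
    {"fingers":-1,"x":0,"y":0,"z":0.03,"ax":0,"ay":0,"az":0},
    {"fingers":-1,"x":0,"y":0,"z":0.02,"ax":0,"ay":0,"az":0},
    {"fingers":-1,"x":0,"y":0,"z":0.015,"ax":0,"ay":0,"az":0},
    {"fingers":-1,"x":0,"y":0,"z":0.007,"ax":0,"ay":0,"az":0},
    {"fingers":-1,"x":0,"y":0,"z":0,"ax":0,"ay":0,"az":0},
  ],
)

```text
clock: 3.32
tcp_pos: [0.5061, 0.0347, 0.1468]
orientation: [-2.075, -2.356, 0.004]
contact_force: [0.5, -0.2, 2.2]
grip_width: 0.0
gripper_force: 0.0
```

```bash
sed -i 's/C=np.array.*/C=np.array([.5213,-.0735])/' h.py; python3 -c "
from h import *
st()"
```

```text
t 3.32 tcp [0.5061 0.0347 0.1468] box [-0.0015  0.1092] yaw 7.26 z [-3.2e-03 -5.0e-04 -1.0e+00] F [-0.27  0.46 -2.21] w 0.0
```

>>> arm_command(
  rows=[
    {"fingers":-1,"x":-0.005,"y":0.001,"z":0.005,"ax":0,"ay":0,"az":0},
    {"fingers":-1,"x":0,"y":0,"z":0.003,"ax":0,"ay":0,"az":0},
    {"fingers":-1,"x":0,"y":0,"z":0,"ax":0,"ay":0,"az":0},
    {"fingers":-1,"x":0,"y":0,"z":0,"ax":0,"ay":0,"az":0},
  ],
)

```text
clock: 3.65
tcp_pos: [0.5093, 0.0289, 0.1408]
orientation: [2.079, 2.355, 0.001]
contact_force: [-0.9, -0.3, -0.1]
grip_width: -0.0006
gripper_force: 0.0
```

>>> arm_command(
  rows=[
    {"fingers":-1,"x":0,"y":0,"z":0.003,"ax":0,"ay":0,"az":0},
    {"fingers":-1,"x":0,"y":0,"z":0,"ax":0,"ay":0,"az":0},
    {"fingers":-1,"x":0,"y":0,"z":0,"ax":0,"ay":0,"az":0},
  ],
)

```text
clock: 3.9
tcp_pos: [0.509, 0.029, 0.1374]
orientation: [-2.079, -2.355, -0.0]
contact_force: [-0.9, -0.2, -0.2]
grip_width: 0.0001
gripper_force: 0.0
```

>>> arm_command(
  rows=[
    {"fingers":-1,"x":0,"y":0,"z":0.002,"ax":0,"ay":0,"az":0},
    {"fingers":-1,"x":0,"y":0,"z":0,"ax":0,"ay":0,"az":0},
    {"fingers":-1,"x":0,"y":0,"z":0,"ax":0,"ay":0,"az":0},
  ],
)

```text
clock: 4.15
tcp_pos: [0.5091, 0.029, 0.1354]
orientation: [2.079, 2.355, 0.0]
contact_force: [-0.0, 0.2, 1.1]
grip_width: -0.0
gripper_force: 0.8
```

```bash
python3 -c "
from h import *
st()"
```

```text
t 4.15 tcp [0.5091 0.029  0.1354] box [0.0008 0.1033] yaw 7.13 z [ 2.e-04  1.e-04 -1.e+00] F [ 0.17 -0.03 -1.1 ] w -0.0
```

>>> arm_command(
  rows=[
    {"fingers":-1,"x":0,"y":0,"z":0.002,"ax":0,"ay":0,"az":0},
    {"fingers":-1,"x":-0.003,"y":0,"z":0,"ax":0,"ay":0,"az":0},
    {"fingers":-1,"x":-0.002,"y":0,"z":0,"ax":0,"ay":0,"az":0},
    {"fingers":-1,"x":0,"y":0,"z":0,"ax":0,"ay":0,"az":0},
    {"fingers":-1,"x":0,"y":0,"z":0,"ax":0,"ay":0,"az":0},
  ],
)

```text
clock: 4.57
tcp_pos: [0.5098, 0.0236, 0.1333]
orientation: [2.079, 2.354, 0.0]
contact_force: [0.7, -0.3, 0.8]
grip_width: -0.0002
gripper_force: 1.3
```

>>> arm_command(
  rows=[
    {"fingers":-1,"x":-0.002,"y":0,"z":0,"ax":0,"ay":0,"az":0},
    {"fingers":-1,"x":0,"y":0,"z":0,"ax":0,"ay":0,"az":0},
    {"fingers":-1,"x":0,"y":0,"z":0,"ax":0,"ay":0,"az":0},
  ],
)

```text
clock: 4.82
tcp_pos: [0.5098, 0.0234, 0.1333]
orientation: [-2.077, -2.355, -0.002]
contact_force: [-1.1, 4.3, 2.2]
grip_width: 0.0001
gripper_force: 3.7
```

```bash
python3 -c "
from h import *
st()"
```

```text
t 4.82 tcp [0.5098 0.0234 0.1333] box [0.0007 0.0976] yaw 7.18 z [-4.0e-04  1.7e-03 -1.0e+00] F [ 4.4  -0.52 -2.23] w 0.0001
```

>>> arm_command(
  rows=[
    {"fingers":-1,"x":-0.002,"y":0,"z":0.001,"ax":0,"ay":0,"az":0},
    {"fingers":-1,"x":0,"y":0,"z":0,"ax":0,"ay":0,"az":0},
    {"fingers":-1,"x":0,"y":0,"z":0,"ax":0,"ay":0,"az":0},
  ],
)

```text
clock: 5.07
tcp_pos: [0.51, 0.0232, 0.1327]
orientation: [-2.074, -2.355, -0.004]
contact_force: [-3.4, 9.8, 8.2]
grip_width: -0.0001
gripper_force: 8.2
```

>>> arm_command(
  rows=[
    {"fingers":-1,"x":0,"y":0,"z":0.001,"ax":0,"ay":0,"az":0},
    {"fingers":-1,"x":0,"y":0,"z":0,"ax":0,"ay":0,"az":0},
    {"fingers":-1,"x":0,"y":0,"z":0,"ax":0,"ay":0,"az":0},
  ],
)

```text
clock: 5.32
tcp_pos: [0.51, 0.0232, 0.1321]
orientation: [-2.074, -2.355, -0.004]
contact_force: [-5.4, 9.7, 11.5]
grip_width: 0.0001
gripper_force: 10.7
```

>>> arm_command(
  rows=[
    {"fingers":-1,"x":0.002,"y":0,"z":0,"ax":0,"ay":0,"az":0},
    {"fingers":-1,"x":0,"y":0,"z":0.001,"ax":0,"ay":0,"az":0},
    {"fingers":-1,"x":0,"y":0,"z":0,"ax":0,"ay":0,"az":0},
    {"fingers":-1,"x":0,"y":0,"z":0,"ax":0,"ay":0,"az":0},
  ],
)

```text
clock: 5.65
tcp_pos: [0.51, 0.0233, 0.1307]
orientation: [-2.077, -2.356, -0.002]
contact_force: [-1.0, 4.4, 6.2]
grip_width: -0.0001
gripper_force: 4.2
```

>>> arm_command(
  rows=[
    {"fingers":-1,"x":-0.001,"y":0,"z":0,"ax":0,"ay":0,"az":0},
    {"fingers":-1,"x":0,"y":0,"z":0,"ax":0,"ay":0,"az":0},
    {"fingers":-1,"x":0,"y":0,"z":0,"ax":0,"ay":0,"az":0},
  ],
)

```text
clock: 5.9
tcp_pos: [0.5102, 0.0213, 0.1305]
orientation: [2.079, 2.355, 0.001]
contact_force: [-0.2, 1.8, 3.4]
grip_width: -0.0002
gripper_force: 1.9
```

>>> arm_command(
  rows=[
    {"fingers":-1,"x":-0.002,"y":0,"z":0.0005,"ax":0,"ay":0,"az":0},
    {"fingers":-1,"x":-0.002,"y":0,"z":0,"ax":0,"ay":0,"az":0},
    {"fingers":-1,"x":0,"y":0,"z":0,"ax":0,"ay":0,"az":0},
  ],
)

```text
clock: 6.15
tcp_pos: [0.5109, 0.0162, 0.1299]
orientation: [2.08, 2.353, 0.0]
contact_force: [1.5, 0.4, 2.7]
grip_width: -0.0002
gripper_force: 1.8
```

>>> arm_command(
  rows=[
    {"fingers":-1,"x":-0.003,"y":0,"z":0,"ax":0,"ay":0,"az":0},
    {"fingers":-1,"x":-0.003,"y":0,"z":0,"ax":0,"ay":0,"az":0},
    {"fingers":-1,"x":-0.003,"y":0,"z":0,"ax":0,"ay":0,"az":0},
    {"fingers":-1,"x":-0.003,"y":0,"z":0,"ax":0,"ay":0,"az":0},
  ],
)

```text
clock: 6.48
tcp_pos: [0.5123, 0.0047, 0.1299]
orientation: [2.079, 2.354, 0.001]
contact_force: [2.3, 2.7, 2.1]
grip_width: -0.0004
gripper_force: 2.2
```

```bash
python3 -c "
from h import *
st()"
```

```text
t 6.48 tcp [0.5123 0.0047 0.1299] box [0.0009 0.0787] yaw 7.11 z [ 7.e-04 -0.e+00 -1.e+00] F [ 2.35  2.62 -2.06] w -0.0004
```

>>> arm_command(
  rows=[
    {"fingers":-1,"x":-0.006,"y":0,"z":0,"ax":0,"ay":0,"az":0},
    {"fingers":-1,"x":-0.01,"y":0,"z":0,"ax":0,"ay":0,"az":0},
    {"fingers":-1,"x":-0.01,"y":0,"z":0,"ax":0,"ay":0,"az":0},
    {"fingers":-1,"x":-0.01,"y":0,"z":0,"ax":0,"ay":0,"az":0},
    {"fingers":-1,"x":-0.01,"y":0,"z":0,"ax":0,"ay":0,"az":0},
    {"fingers":-1,"x":-0.01,"y":0,"z":0,"ax":0,"ay":0,"az":0},
    {"fingers":-1,"x":-0.01,"y":0,"z":0,"ax":0,"ay":0,"az":0},
    {"fingers":-1,"x":-0.01,"y":0,"z":0,"ax":0,"ay":0,"az":0},
    {"fingers":-1,"x":-0.01,"y":0,"z":0,"ax":0,"ay":0,"az":0},
    {"fingers":-1,"x":-0.01,"y":0,"z":0,"ax":0,"ay":0,"az":0},
  ],
)

```text
clock: 7.32
tcp_pos: [0.524, -0.0912, 0.1299]
orientation: [-2.079, -2.355, -0.0]
contact_force: [3.2, 2.5, 4.2]
grip_width: 0.0001
gripper_force: 2.6
```

>>> arm_command(
  rows=[
    {"fingers":-1,"x":-0.009,"y":0,"z":0,"ax":0,"ay":0,"az":0},
    {"fingers":-1,"x":-0.007,"y":0,"z":0,"ax":0,"ay":0,"az":0},
    {"fingers":-1,"x":-0.005,"y":0,"z":0,"ax":0,"ay":0,"az":0},
    {"fingers":-1,"x":-0.004,"y":0,"z":0,"ax":0,"ay":0,"az":0},
    {"fingers":-1,"x":-0.003,"y":0,"z":0,"ax":0,"ay":0,"az":0},
    {"fingers":-1,"x":0,"y":0,"z":0,"ax":0,"ay":0,"az":0},
  ],
)

```text
clock: 7.82
tcp_pos: [0.5271, -0.1188, 0.1297]
orientation: [2.08, 2.354, -0.001]
contact_force: [2.3, -0.5, 2.5]
grip_width: 0.0
gripper_force: 1.6
```

```bash
python3 -c "
from h import *
st()"
```

```text
t 7.82 tcp [ 0.5271 -0.1188  0.1297] box [ 0.     -0.0456] yaw 7.08 z [-4.e-04 -6.e-04 -1.e+00] F [-0.83  2.22 -2.46] w 0.0
```

Now slowly to the stop, feeling for it.

>>> arm_command(
  rows=[
    {"fingers":-1,"x":-0.004,"y":0,"z":0,"ax":0,"ay":0,"az":0},
    {"fingers":-1,"x":-0.003,"y":0,"z":0,"ax":0,"ay":0,"az":0},
    {"fingers":-1,"x":-0.002,"y":0,"z":0,"ax":0,"ay":0,"az":0},
    {"fingers":-1,"x":-0.001,"y":0,"z":0,"ax":0,"ay":0,"az":0},
    {"fingers":-1,"x":0,"y":0,"z":0,"ax":0,"ay":0,"az":0},
  ],
)

```text
clock: 8.23
tcp_pos: [0.5282, -0.1282, 0.1296]
orientation: [-2.079, -2.354, 0.001]
contact_force: [0.9, -0.5, 3.1]
grip_width: -0.0001
gripper_force: 1.7
```

>>> arm_command(
  rows=[
    {"fingers":-1,"x":-0.002,"y":0,"z":0,"ax":0,"ay":0,"az":0},
    {"fingers":-1,"x":0,"y":0,"z":0,"ax":0,"ay":0,"az":0},
    {"fingers":-1,"x":0,"y":0,"z":0,"ax":0,"ay":0,"az":0},
  ],
)

```text
clock: 8.48
tcp_pos: [0.5283, -0.1289, 0.1296]
orientation: [-2.077, -2.354, -0.0]
contact_force: [-0.3, 4.8, 4.9]
grip_width: -0.0001
gripper_force: 4.2
```

```bash
python3 -c "
from h import *
st()"
```

```text
t 8.48 tcp [ 0.5283 -0.1289  0.1296] box [ 0.     -0.0558] yaw 7.16 z [-0.0014  0.0014 -1.    ] F [ 4.83  0.28 -4.87] w -0.0001
```

>>> arm_command(
  rows=[
    {"fingers":-1,"x":0.004,"y":0,"z":0,"ax":0,"ay":0,"az":0},
    {"fingers":-1,"x":0,"y":0,"z":-0.025,"ax":0,"ay":0,"az":0},
    {"fingers":-1,"x":0,"y":0,"z":-0.035,"ax":0,"ay":0,"az":0},
    {"fingers":1,"x":0.02,"y":0,"z":-0.035,"ax":0,"ay":0,"az":0},
    {"fingers":1,"x":0.03,"y":0,"z":0,"ax":0,"ay":0,"az":0},
    {"fingers":1,"x":0.03,"y":0,"z":0,"ax":0,"ay":0,"az":0},
    {"fingers":1,"x":0.03,"y":0,"z":0,"ax":0,"ay":0,"az":0},
    {"fingers":1,"x":0.03,"y":0,"z":0,"ax":0,"ay":0,"az":0},
    {"fingers":1,"x":0.03,"y":0,"z":0,"ax":0,"ay":0,"az":0},
    {"fingers":1,"x":0.03,"y":0,"z":0,"ax":0,"ay":0,"az":0},
  ],
)

```text
clock: 9.32
tcp_pos: [0.5026, 0.073, 0.2243]
orientation: [2.08, 2.354, -0.002]
contact_force: [0.5, 0.2, 0.6]
grip_width: 0.0832
gripper_force: 0.0
```

>>> arm_command(
  rows=[
    {"fingers":1,"x":0.03,"y":-0.002,"z":0,"ax":0,"ay":0,"az":0},
    {"fingers":1,"x":0.03,"y":-0.002,"z":0,"ax":0,"ay":0,"az":0},
    {"fingers":1,"x":0.03,"y":-0.002,"z":0,"ax":0,"ay":0,"az":0},
    {"fingers":1,"x":0.03,"y":-0.002,"z":0,"ax":0,"ay":0,"az":0},
    {"fingers":1,"x":0.02,"y":0,"z":0,"ax":0,"ay":0,"az":0},
    {"fingers":1,"x":0.01,"y":0,"z":0,"ax":0,"ay":0,"az":0},
    {"fingers":1,"x":0,"y":0,"z":0,"ax":0,"ay":0,"az":0},
  ],
)

```text
clock: 9.9
tcp_pos: [0.4763, 0.2221, 0.2242]
orientation: [2.075, 2.359, -0.001]
contact_force: [0.3, -0.0, -0.8]
grip_width: 0.0852
gripper_force: 0.0
```

```bash
python3 -c "
from h import *
st([.472,.255,.05])
f=cam('wrist'); cv2.imwrite('pics/w2.png',cv2.resize(cv2.cvtColor(f['frame'],cv2.COLOR_RGB2BGR),(800,600)))
P=[]
for v in range(0,384,2):
  for u in range(0,512,2):
    p=pt(f,u,v)
    if .05<p[2]<.066 and abs(p[0]-.472)<.05 and abs(p[1]-.255)<.05: P.append(p[:2])
P=np.array(P,'float32'); print(len(P),P.min(0),P.max(0),cv2.minEnclosingCircle(P))"
```

```text
t 9.9 tcp [0.4763 0.2221 0.2242] box [-0.0076  0.2989] yaw 7.31 z [-5.e-04 -7.e-04 -1.e+00] F [-0.05  0.29  0.83] w 0.0852
tool shift [0.0333 0.     0.1742]
323 [0.4422963  0.22758363] [0.5023378  0.28768915] ((0.4721754789352417, 0.2577745318412781), 0.030389482155442238)
```

View pics/w2.png

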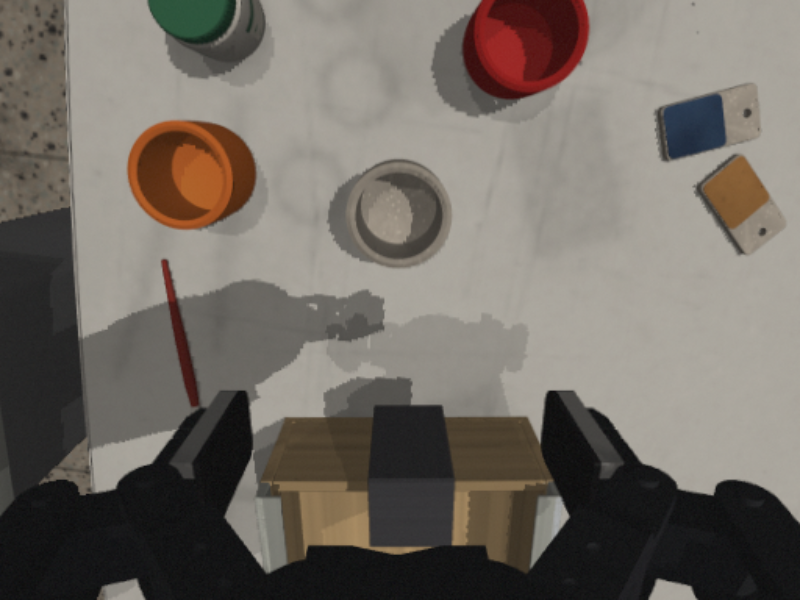

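The wrist view shows the grey cup's rim centred at about (399,213), with clear space either side for the fingers. The guard is open.

>>> arm_command(
  rows=[
    {"fingers":1,"x":0.018,"y":0,"z":0.01,"ax":0,"ay":0,"az":0},
    {"fingers":1,"x":0.018,"y":0,"z":0.01,"ax":0,"ay":0,"az":0},
    {"fingers":1,"x":0,"y":0,"z":0.03,"ax":0,"ay":0,"az":0},
    {"fingers":1,"x":0,"y":0,"z":0.03,"ax":0,"ay":0,"az":0},
    {"fingers":1,"x":0,"y":0,"z":0.03,"ax":0,"ay":0,"az":0},
    {"fingers":1,"x":0,"y":0,"z":0.03,"ax":0,"ay":0,"az":0},
    {"fingers":1,"x":0,"y":0,"z":0.025,"ax":0,"ay":0,"az":0},
    {"fingers":1,"x":0,"y":0,"z":0.014,"ax":0,"ay":0,"az":0},
    {"fingers":1,"x":0,"y":0,"z":0,"ax":0,"ay":0,"az":0},
    {"fingers":1,"x":0,"y":0,"z":0,"ax":0,"ay":0,"az":0},
  ],
)

```text
clock: 10.78
tcp_pos: [0.4721, 0.2554, 0.0448]
orientation: [-2.08, -2.354, 0.004]
contact_force: [0.6, 0.6, 1.2]
grip_width: 0.0854
gripper_force: 0.0
```

```bash
python3 -c "
from h import *
st([.472,.2575,.045])"
```

```text
t 10.78 tcp [0.4721 0.2554 0.0448] box [-0.0076  0.3325] yaw 7.07 z [-0.0018 -0.0018 -1.    ] F [ 0.48  0.62 -1.19] w 0.0854
tool shift [ 0.0021  0.0002 -0.0002]
```

Close gently.

>>> arm_command(
  rows=[
    {"fingers":1,"x":0.002,"y":0,"z":0,"ax":0,"ay":0,"az":0},
    {"fingers":-1,"x":0,"y":0,"z":0,"ax":0,"ay":0,"az":0},
    {"fingers":-1,"x":0,"y":0,"z":0,"ax":0,"ay":0,"az":0},
    {"fingers":-1,"x":0,"y":0,"z":0,"ax":0,"ay":0,"az":0},
    {"fingers":-1,"x":0,"y":0,"z":0,"ax":0,"ay":0,"az":0},
    {"fingers":-1,"x":0,"y":0,"z":0,"ax":0,"ay":0,"az":0},
    {"fingers":-1,"x":0,"y":0,"z":0,"ax":0,"ay":0,"az":0},
  ],
  grip_force=25,
)

```text
clock: 11.37
tcp_pos: [0.4729, 0.2588, 0.0471]
orientation: [2.079, 2.355, 0.003]
contact_force: [-0.3, 0.4, 5.9]
grip_width: 0.0599
gripper_force: 26.5
```

>>> arm_command(
  rows=[
    {"fingers":-1,"x":0,"y":0,"z":-0.01,"ax":0,"ay":0,"az":0},
    {"fingers":-1,"x":0,"y":0,"z":-0.02,"ax":0,"ay":0,"az":0},
    {"fingers":-1,"x":0,"y":0,"z":-0.03,"ax":0,"ay":0,"az":0},
    {"fingers":-1,"x":0,"y":0,"z":-0.03,"ax":0,"ay":0,"az":0},
    {"fingers":-1,"x":0,"y":0,"z":-0.03,"ax":0,"ay":0,"az":0},
    {"fingers":-1,"x":0,"y":0,"z":-0.03,"ax":0,"ay":0,"az":0},
    {"fingers":-1,"x":0,"y":0,"z":-0.01,"ax":0,"ay":0,"az":0},
    {"fingers":-1,"x":0,"y":0,"z":0,"ax":0,"ay":0,"az":0},
  ],
)

```text
clock: 12.03
tcp_pos: [0.4738, 0.2589, 0.2093]
orientation: [2.079, 2.354, 0.01]
contact_force: [0.2, -0.1, -1.1]
grip_width: 0.0598
gripper_force: 28.0
```

```bash
python3 -c "
from h import *
t=C+.088*ey
st([*t,.2])"
```

```text
t 12.03 tcp [0.4738 0.2589 0.2093] box [-0.0054  0.3358] yaw 7.1 z [ 0.0049  0.0043 -1.    ] F [-0.15  0.21  1.13] w 0.0598
tool shift [-0.2478  0.0058  0.0084]
```

>>> arm_command(
  rows=[
    {"fingers":-1,"x":-0.015,"y":0.001,"z":0,"ax":0,"ay":0,"az":0},
    {"fingers":-1,"x":-0.028,"y":0.001,"z":0,"ax":0,"ay":0,"az":0},
    {"fingers":-1,"x":-0.03,"y":0.001,"z":0,"ax":0,"ay":0,"az":0},
    {"fingers":-1,"x":-0.03,"y":0.001,"z":0,"ax":0,"ay":0,"az":0},
    {"fingers":-1,"x":-0.03,"y":0.001,"z":0,"ax":0,"ay":0,"az":0},
    {"fingers":-1,"x":-0.03,"y":0.001,"z":0,"ax":0,"ay":0,"az":0},
    {"fingers":-1,"x":-0.03,"y":0,"z":0,"ax":0,"ay":0,"az":0},
    {"fingers":-1,"x":-0.028,"y":0,"z":0,"ax":0,"ay":0,"az":0},
    {"fingers":-1,"x":-0.02,"y":0,"z":0,"ax":0,"ay":0,"az":0},
    {"fingers":-1,"x":-0.007,"y":0,"z":0,"ax":0,"ay":0,"az":0},
  ],
)

```text
clock: 12.87
tcp_pos: [0.508, 0.0088, 0.2046]
orientation: [-2.085, -2.35, 0.004]
contact_force: [-0.7, 0.4, -1.8]
grip_width: 0.0602
gripper_force: 27.9
```

>>> arm_command(
  rows=[
    {"fingers":-1,"x":0,"y":0,"z":0,"ax":0,"ay":0,"az":0},
    {"fingers":-1,"x":0,"y":0,"z":0,"ax":0,"ay":0,"az":0},
  ],
)

```text
clock: 13.03
tcp_pos: [0.5084, 0.0136, 0.205]
orientation: [-2.078, -2.354, 0.001]
contact_force: [0.4, -0.2, -2.2]
grip_width: 0.06
gripper_force: 27.9
```

```bash
python3 -c "
from h import *
t=C+.088*ey
st([*t,.055])
f=cam('wrist'); a=cam('scene')
im=cv2.resize(cv2.cvtColor(f['frame'],cv2.COLOR_RGB2BGR),(400,300)); im2=cv2.resize(cv2.cvtColor(a['frame'][130:330,150:417],cv2.COLOR_RGB2BGR),(400,300))
cv2.imwrite('pics/w3.png',cv2.resize(np.hstack([im,im2]),(800,300)))"
```

```text
t 13.03 tcp [0.5084 0.0136 0.205 ] box [-0.0019  0.088 ] yaw 7.13 z [-1.6e-03  2.0e-04 -1.0e+00] F [-0.29  0.35  2.15] w 0.06
tool shift [-1.0e-04  2.1e-03  1.5e-01]
```

View pics/w3.png

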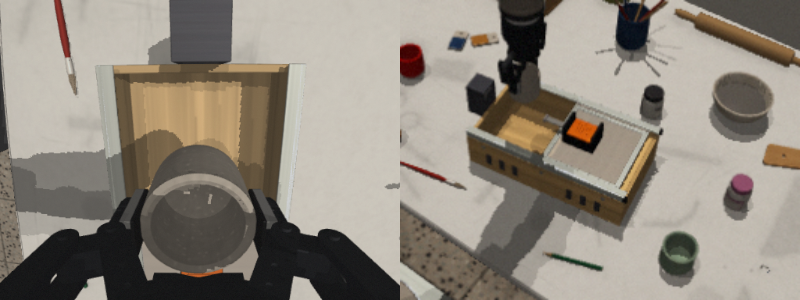

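The left half (wrist) shows the cup held upright over the open compartment. The right half (scene) shows the guard fully over the roof.

>>> arm_command(
  rows=[
    {"fingers":-1,"x":0.004,"y":0.002,"z":0.015,"ax":0,"ay":0,"az":0},
    {"fingers":-1,"x":0,"y":0,"z":0.025,"ax":0,"ay":0,"az":0},
    {"fingers":-1,"x":0,"y":0,"z":0.03,"ax":0,"ay":0,"az":0},
    {"fingers":-1,"x":0,"y":0,"z":0.03,"ax":0,"ay":0,"az":0},
    {"fingers":-1,"x":0,"y":0,"z":0.02,"ax":0,"ay":0,"az":0},
    {"fingers":-1,"x":0,"y":0,"z":0.012,"ax":0,"ay":0,"az":0},
    {"fingers":-1,"x":0,"y":0,"z":0.006,"ax":0,"ay":0,"az":0},
    {"fingers":-1,"x":0,"y":0,"z":0.003,"ax":0,"ay":0,"az":0},
    {"fingers":-1,"x":0,"y":0,"z":0,"ax":0,"ay":0,"az":0},
    {"fingers":-1,"x":0,"y":0,"z":0,"ax":0,"ay":0,"az":0},
  ],
)

```text
clock: 13.97
tcp_pos: [0.5111, 0.0176, 0.0654]
orientation: [2.078, 2.355, 0.002]
contact_force: [-0.5, -0.4, -0.6]
grip_width: 0.0603
gripper_force: 27.9
```

>>> arm_command(
  rows=[
    {"fingers":-1,"x":0,"y":0,"z":0.003,"ax":0,"ay":0,"az":0},
    {"fingers":-1,"x":0,"y":0,"z":0.001,"ax":0,"ay":0,"az":0},
    {"fingers":-1,"x":0,"y":0,"z":0,"ax":0,"ay":0,"az":0},
    {"fingers":-1,"x":0,"y":0,"z":0,"ax":0,"ay":0,"az":0},
  ],
)

```text
clock: 14.3
tcp_pos: [0.5106, 0.017, 0.0611]
orientation: [2.079, 2.355, 0.001]
contact_force: [-0.3, 0.3, -1.5]
grip_width: 0.0601
gripper_force: 27.9
```

```bash
python3 -c "
from h import *
st()"
```

```text
t 14.3 tcp [0.5106 0.017  0.0611] box [0.0007 0.0912] yaw 7.11 z [ 5.e-04  2.e-04 -1.e+00] F [ 0.32 -0.23  1.53] w 0.0601
```

>>> arm_command(
  rows=[
    {"fingers":-1,"x":0,"y":0,"z":0.002,"ax":0,"ay":0,"az":0},
    {"fingers":-1,"x":0,"y":0,"z":0.001,"ax":0,"ay":0,"az":0},
    {"fingers":-1,"x":0,"y":0,"z":0.001,"ax":0,"ay":0,"az":0},
    {"fingers":-1,"x":0,"y":0,"z":0,"ax":0,"ay":0,"az":0},
    {"fingers":-1,"x":0,"y":0,"z":0,"ax":0,"ay":0,"az":0},
  ],
)

```text
clock: 14.72
tcp_pos: [0.5104, 0.017, 0.0567]
orientation: [-2.079, -2.355, 0.0]
contact_force: [0.2, 0.6, -1.2]
grip_width: 0.0599
gripper_force: 27.9
```

>>> arm_command(
  rows=[
    {"fingers":-1,"x":0,"y":0,"z":0.001,"ax":0,"ay":0,"az":0},
    {"fingers":-1,"x":0,"y":0,"z":0.001,"ax":0,"ay":0,"az":0},
    {"fingers":-1,"x":0,"y":0,"z":0,"ax":0,"ay":0,"az":0},
    {"fingers":-1,"x":0,"y":0,"z":0,"ax":0,"ay":0,"az":0},
  ],
)

```text
clock: 15.05
tcp_pos: [0.5106, 0.017, 0.0551]
orientation: [-2.079, -2.355, -0.001]
contact_force: [-2.8, 0.3, 5.1]
grip_width: 0.0599
gripper_force: 28.5
```

>>> arm_command(
  rows=[
    {"fingers":0.6,"x":0,"y":0,"z":0,"ax":0,"ay":0,"az":0},
    {"fingers":0.8,"x":0,"y":0,"z":0,"ax":0,"ay":0,"az":0},
    {"fingers":1,"x":0,"y":0,"z":0,"ax":0,"ay":0,"az":0},
    {"fingers":1,"x":0,"y":0,"z":0,"ax":0,"ay":0,"az":0},
    {"fingers":1,"x":0,"y":0,"z":0,"ax":0,"ay":0,"az":0},
    {"fingers":1,"x":0,"y":0,"z":0,"ax":0,"ay":0,"az":0},
  ],
)

```text
clock: 15.55
tcp_pos: [0.5105, 0.017, 0.0547]
orientation: [-2.079, -2.355, 0.0]
contact_force: [0.5, 0.4, -0.8]
grip_width: 0.0853
gripper_force: 0.0
```

>>> arm_command(
  rows=[
    {"fingers":1,"x":0,"y":0,"z":-0.01,"ax":0,"ay":0,"az":0},
    {"fingers":1,"x":0,"y":0,"z":-0.02,"ax":0,"ay":0,"az":0},
    {"fingers":1,"x":0,"y":0,"z":-0.03,"ax":0,"ay":0,"az":0},
    {"fingers":1,"x":0,"y":0,"z":-0.03,"ax":0,"ay":0,"az":0},
    {"fingers":1,"x":0,"y":0,"z":-0.03,"ax":0,"ay":0,"az":0},
    {"fingers":1,"x":0,"y":0,"z":-0.03,"ax":0,"ay":0,"az":0},
    {"fingers":-1,"x":0,"y":0,"z":-0.01,"ax":0,"ay":0,"az":0},
    {"fingers":-1,"x":0,"y":0,"z":0,"ax":0,"ay":0,"az":0},
  ],
)

```text
clock: 16.22
tcp_pos: [0.5122, 0.0171, 0.218]
orientation: [2.077, 2.353, 0.008]
contact_force: [0.6, 0.5, -0.4]
grip_width: 0.0635
gripper_force: 0.0
```

```bash
python3 -c "
from h import *
t=C-.098*ey
st([*t,.2])
f=cam('wrist'); a=cam('top')
im=cv2.resize(cv2.cvtColor(f['frame'],cv2.COLOR_RGB2BGR),(400,300)); im2=cv2.resize(cv2.cvtColor(a['frame'][130:280,180:380],cv2.COLOR_RGB2BGR),(400,300))
cv2.imwrite('pics/w4.png',np.hstack([im,im2]))"
```

```text
t 16.22 tcp [0.5122 0.0171 0.218 ] box [0.0023 0.091 ] yaw 7.11 z [ 0.0058  0.0019 -1.    ] F [0.44 0.63 0.42] w 0.0635
tool shift [-0.189  -0.0021  0.0177]
```

View pics/w4.png

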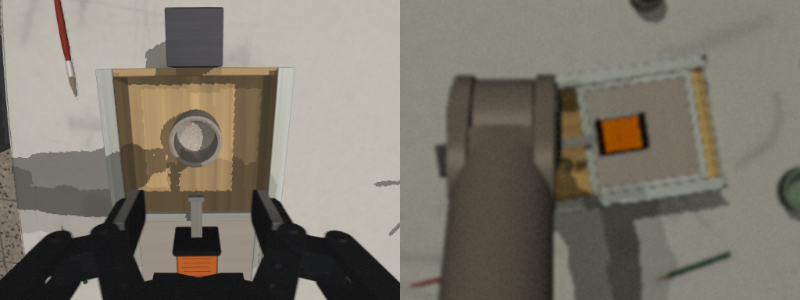

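The wrist view shows the cup upright in the middle of the compartment; the catch plate and ridges are on the open guard.

>>> arm_command(
  rows=[
    {"fingers":-1,"x":-0.015,"y":-0.002,"z":0,"ax":0,"ay":0,"az":0},
    {"fingers":-1,"x":-0.026,"y":0,"z":0,"ax":0,"ay":0,"az":0},
    {"fingers":-1,"x":-0.03,"y":0,"z":0,"ax":0,"ay":0,"az":0},
    {"fingers":-1,"x":-0.03,"y":0,"z":0,"ax":0,"ay":0,"az":0},
    {"fingers":-1,"x":-0.03,"y":0,"z":0,"ax":0,"ay":0,"az":0},
    {"fingers":-1,"x":-0.03,"y":0,"z":0,"ax":0,"ay":0,"az":0},
    {"fingers":-1,"x":-0.02,"y":0,"z":0,"ax":0,"ay":0,"az":0},
    {"fingers":-1,"x":-0.01,"y":0,"z":0,"ax":0,"ay":0,"az":0},
    {"fingers":-1,"x":0,"y":0,"z":0,"ax":0,"ay":0,"az":0},
    {"fingers":-1,"x":0,"y":0,"z":0,"ax":0,"ay":0,"az":0},
  ],
)

```text
clock: 17.15
tcp_pos: [0.5315, -0.172, 0.2135]
orientation: [-2.078, -2.353, 0.002]
contact_force: [0.5, 0.0, -0.1]
grip_width: 0.0
gripper_force: 0.0
```

```bash
python3 -c "
from h import *
st([*(C-.1*ey),.122])"
```

```text
t 17.15 tcp [ 0.5315 -0.172   0.2135] box [-0.0022 -0.099 ] yaw 7.1 z [-2.4e-03  7.0e-04 -1.0e+00] F [-0.04  0.54  0.14] w 0.0
tool shift [-0.0011  0.0024  0.0915]
```

>>> arm_command(
  rows=[
    {"fingers":-1,"x":-0.002,"y":0.002,"z":0.02,"ax":0,"ay":0,"az":0},
    {"fingers":-1,"x":0,"y":0,"z":0.03,"ax":0,"ay":0,"az":0},
    {"fingers":-1,"x":0,"y":0,"z":0.025,"ax":0,"ay":0,"az":0},
    {"fingers":-1,"x":0,"y":0,"z":0.014,"ax":0,"ay":0,"az":0},
    {"fingers":-1,"x":0,"y":0,"z":0.002,"ax":0,"ay":0,"az":0},
    {"fingers":-1,"x":0,"y":0,"z":0,"ax":0,"ay":0,"az":0},
    {"fingers":-1,"x":0.005,"y":0,"z":0,"ax":0,"ay":0,"az":0},
    {"fingers":-1,"x":0.005,"y":0,"z":0,"ax":0,"ay":0,"az":0},
    {"fingers":-1,"x":0.005,"y":0,"z":0,"ax":0,"ay":0,"az":0},
    {"fingers":-1,"x":0.004,"y":0,"z":0,"ax":0,"ay":0,"az":0},
  ],
)

```text
clock: 17.98
tcp_pos: [0.5326, -0.1548, 0.1247]
orientation: [2.077, 2.355, 0.002]
contact_force: [0.5, -2.3, 1.6]
grip_width: -0.0001
gripper_force: 0.9
```

```bash
python3 -c "
from h import *
st()"
```

```text
t 17.98 tcp [ 0.5326 -0.1548  0.1247] box [ 0.0011 -0.0821] yaw 7.16 z [ 0.0018  0.     -1.    ] F [-2.35  0.22 -1.56] w -0.0001
```

>>> arm_command(
  rows=[
    {"fingers":-1,"x":0.008,"y":0,"z":0,"ax":0,"ay":0,"az":0},
    {"fingers":-1,"x":0.01,"y":0,"z":0,"ax":0,"ay":0,"az":0},
    {"fingers":-1,"x":0.01,"y":0,"z":0,"ax":0,"ay":0,"az":0},
    {"fingers":-1,"x":0.01,"y":0,"z":0,"ax":0,"ay":0,"az":0},
    {"fingers":-1,"x":0.01,"y":0,"z":0,"ax":0,"ay":0,"az":0},
    {"fingers":-1,"x":0.01,"y":0,"z":0,"ax":0,"ay":0,"az":0},
    {"fingers":-1,"x":0.01,"y":0,"z":0,"ax":0,"ay":0,"az":0},
    {"fingers":-1,"x":0.01,"y":0,"z":0,"ax":0,"ay":0,"az":0},
    {"fingers":-1,"x":0.01,"y":0,"z":0,"ax":0,"ay":0,"az":0},
    {"fingers":-1,"x":0.01,"y":0,"z":0,"ax":0,"ay":0,"az":0},
  ],
)

```text
clock: 18.82
tcp_pos: [0.5194, -0.0574, 0.1237]
orientation: [-2.079, -2.355, 0.001]
contact_force: [0.6, -3.0, 1.3]
grip_width: -0.0002
gripper_force: 1.1
```

>>> arm_command(
  rows=[
    {"fingers":-1,"x":0.01,"y":0,"z":0,"ax":0,"ay":0,"az":0},
    {"fingers":-1,"x":0.007,"y":0,"z":0,"ax":0,"ay":0,"az":0},
    {"fingers":-1,"x":0.005,"y":0,"z":0,"ax":0,"ay":0,"az":0},
    {"fingers":-1,"x":0,"y":0,"z":0,"ax":0,"ay":0,"az":0},
  ],
)

```text
clock: 19.15
tcp_pos: [0.5169, -0.0348, 0.1235]
orientation: [-2.076, -2.356, -0.0]
contact_force: [-0.6, 0.0, 0.4]
grip_width: -0.0004
gripper_force: 0.0
```

```bash
python3 -c "
from h import *
st()"
```

```text
t 19.15 tcp [ 0.5169 -0.0348  0.1235] box [0.0004 0.0389] yaw 7.23 z [-8.e-04  9.e-04 -1.e+00] F [ 0.1  -0.59 -0.42] w -0.0004
```

>>> arm_command(
  rows=[
    {"fingers":-1,"x":0.003,"y":0,"z":0,"ax":0,"ay":0,"az":0},
    {"fingers":-1,"x":0.003,"y":0,"z":0,"ax":0,"ay":0,"az":0},
    {"fingers":-1,"x":0.003,"y":0,"z":0,"ax":0,"ay":0,"az":0},
    {"fingers":-1,"x":0.003,"y":0,"z":0,"ax":0,"ay":0,"az":0},
    {"fingers":-1,"x":0.003,"y":0,"z":0,"ax":0,"ay":0,"az":0},
    {"fingers":-1,"x":0.003,"y":0,"z":0,"ax":0,"ay":0,"az":0},
  ],
)

```text
clock: 19.65
tcp_pos: [0.5149, -0.0197, 0.1237]
orientation: [2.079, 2.353, -0.001]
contact_force: [1.0, -8.3, -2.5]
grip_width: 0.0001
gripper_force: 3.9
```

>>> arm_command(
  rows=[
    {"fingers":-1,"x":0.002,"y":0,"z":0,"ax":0,"ay":0,"az":0},
    {"fingers":-1,"x":0.002,"y":0,"z":0,"ax":0,"ay":0,"az":0},
    {"fingers":-1,"x":0.002,"y":0,"z":0,"ax":0,"ay":0,"az":0},
    {"fingers":-1,"x":0.002,"y":0,"z":0,"ax":0,"ay":0,"az":0},
    {"fingers":-1,"x":0,"y":0,"z":0,"ax":0,"ay":0,"az":0},
  ],
)

```text
clock: 20.07
tcp_pos: [0.5139, -0.0119, 0.1238]
orientation: [2.081, 2.352, -0.001]
contact_force: [-0.1, -2.4, -0.9]
grip_width: -0.0001
gripper_force: 1.5
```

```bash
python3 -c "
from h import *
st()"
```

```text
t 20.07 tcp [ 0.5139 -0.0119  0.1238] box [0.0004 0.062 ] yaw 7.02 z [ 3.0e-04 -1.1e-03 -1.0e+00] F [-2.34 -0.42  0.95] w -0.0001
```

>>> arm_command(
  rows=[
    {"fingers":-1,"x":0.002,"y":0,"z":0,"ax":0,"ay":0,"az":0},
    {"fingers":-1,"x":0.002,"y":0,"z":0,"ax":0,"ay":0,"az":0},
    {"fingers":-1,"x":0,"y":0,"z":0,"ax":0,"ay":0,"az":0},
    {"fingers":-1,"x":0,"y":0,"z":0,"ax":0,"ay":0,"az":0},
  ],
)

```text
clock: 20.4
tcp_pos: [0.5133, -0.0059, 0.1238]
orientation: [-2.078, -2.356, -0.001]
contact_force: [-0.7, -0.5, -0.3]
grip_width: -0.0001
gripper_force: 0.3
```

>>> arm_command(
  rows=[
    {"fingers":-1,"x":0.0015,"y":0,"z":0,"ax":0,"ay":0,"az":0},
    {"fingers":-1,"x":0,"y":0,"z":0,"ax":0,"ay":0,"az":0},
    {"fingers":-1,"x":0,"y":0,"z":0,"ax":0,"ay":0,"az":0},
  ],
)

```text
clock: 20.65
tcp_pos: [0.5133, -0.0047, 0.1238]
orientation: [-2.078, -2.355, -0.001]
contact_force: [-0.5, -0.9, 0.3]
grip_width: 0.0002
gripper_force: 0.0
```

```bash
python3 -c "
from h import *
st()"
```

```text
t 20.65 tcp [ 0.5133 -0.0047  0.1238] box [0.0007 0.0692] yaw 7.15 z [ 1.e-04  6.e-04 -1.e+00] F [-0.79 -0.62 -0.28] w 0.0002
```

>>> arm_command(
  rows=[
    {"fingers":-1,"x":0.0015,"y":0,"z":0,"ax":0,"ay":0,"az":0},
    {"fingers":-1,"x":0,"y":0,"z":0,"ax":0,"ay":0,"az":0},
    {"fingers":-1,"x":0,"y":0,"z":0,"ax":0,"ay":0,"az":0},
  ],
)

```text
clock: 20.9
tcp_pos: [0.5133, -0.0046, 0.1239]
orientation: [2.079, 2.353, -0.0]
contact_force: [0.9, -4.9, -1.4]
grip_width: 0.0
gripper_force: 2.5
```

>>> arm_command(
  rows=[
    {"fingers":-1,"x":0.0015,"y":0,"z":0,"ax":0,"ay":0,"az":0},
    {"fingers":-1,"x":0,"y":0,"z":0,"ax":0,"ay":0,"az":0},
    {"fingers":-1,"x":0,"y":0,"z":0,"ax":0,"ay":0,"az":0},
  ],
)

```text
clock: 21.15
tcp_pos: [0.5133, -0.0046, 0.1239]
orientation: [2.08, 2.351, -0.001]
contact_force: [2.5, -8.9, -2.1]
grip_width: 0.0001
gripper_force: 4.5
```

>>> arm_command(
  rows=[
    {"fingers":-1,"x":-0.005,"y":0,"z":0,"ax":0,"ay":0,"az":0},
    {"fingers":-1,"x":-0.004,"y":0,"z":-0.02,"ax":0,"ay":0,"az":0},
    {"fingers":-1,"x":0,"y":0,"z":-0.03,"ax":0,"ay":0,"az":0},
    {"fingers":-1,"x":-0.02,"y":0,"z":-0.03,"ax":0,"ay":0,"az":0},
    {"fingers":-1,"x":-0.02,"y":0,"z":-0.03,"ax":0,"ay":0,"az":0},
    {"fingers":-1,"x":-0.02,"y":0,"z":0,"ax":0,"ay":0,"az":0},
    {"fingers":-1,"x":0,"y":0,"z":0,"ax":0,"ay":0,"az":0},
    {"fingers":-1,"x":0,"y":0,"z":0,"ax":0,"ay":0,"az":0},
  ],
)

```text
clock: 21.82
tcp_pos: [0.5214, -0.0709, 0.2341]
orientation: [-2.081, -2.353, -0.002]
contact_force: [0.2, 0.7, -0.4]
grip_width: 0.0
gripper_force: 0.0
```

```bash
python3 -c "
from h import *
st()
f=cam('wrist'); a=cam('scene')
for u in (256,268):
  for v in range(60,250,6):
    p=pt(f,u,v); q=(p[:2]-C)
    if p[2]>.05: print(u,v,(q@ex).round(3),(q@ey).round(4),p[2].round(4))
im=cv2.resize(cv2.cvtColor(f['frame'],cv2.COLOR_RGB2BGR),(400,300)); im2=cv2.resize(cv2.cvtColor(a['frame'][130:330,150:417],cv2.COLOR_RGB2BGR),(400,300))
cv2.imwrite('pics/w5.png',np.hstack([im,im2]))"
```

```text
t 21.82 tcp [ 0.5214 -0.0709  0.2341] box [0.0005 0.0026] yaw 7.03 z [ 5.0e-04  1.2e-03 -1.0e+00] F [0.7  0.31 0.42] w 0.0
256 60 0.002 0.0998 0.1167
256 66 0.002 0.0958 0.1166
256 72 0.002 0.0918 0.1175
256 78 0.002 0.0873 0.1288
256 84 0.002 0.0834 0.1317
256 90 0.002 0.0797 0.0873
256 96 0.002 0.075 0.087
256 102 0.002 0.0704 0.0876
256 108 0.002 0.0657 0.0879
256 114 0.002 0.0608 0.0857
256 120 0.002 0.056 0.0869
256 126 0.002 0.0513 0.0881
256 132 0.002 0.0461 0.0857
256 138 0.002 0.0412 0.0868
256 144 0.002 0.0363 0.0873
256 150 0.002 0.0312 0.0868
256 156 0.002 0.026 0.0868
256 162 0.002 0.0211 0.0878
256 168 0.002 0.0158 0.0876
256 174 0.002 0.011 0.0894
256 180 0.002 0.0057 0.0892
256 186 0.002 -0.0031 0.0777
256 192 0.002 -0.0088 0.0774
256 198 0.002 -0.0145 0.0775
256 204 0.002 -0.0202 0.0778
256 210 0.002 -0.0258 0.0784
256 216 0.002 -0.0318 0.0783
256 222 0.002 -0.0381 0.0775
256 228 0.002 -0.0433 0.0795
256 234 0.002 -0.0502 0.0779
256 240 0.001 0.0135 0.2221
256 246 0.001 0.0131 0.2274
268 60 0.01 0.0998 0.1171
268 66 0.01 0.0958 0.1168
268 72 0.01 0.0918 0.1163
268 78 0.01 0.0872 0.1311
268 84 0.01 0.0834 0.1305
268 90 0.012 0.0797 0.0876
268 96 0.012 0.075 0.0871
268 102 0.012 0.0704 0.0883
268 108 0.012 0.0657 0.0881
268 114 0.012 0.0608 0.0864
268 120 0.012 0.056 0.0869
268 126 0.012 0.0514 0.0893
268 132 0.012 0.0462 0.0869
268 138 0.012 0.0411 0.0861
268 144 0.012 0.0363 0.0876
268 150 0.012 0.0312 0.087
268 156 0.012 0.0259 0.0863
268 162 0.012 0.0209 0.087
268 168 0.012 0.0156 0.0869
268 174 0.012 0.0108 0.0887
268 180 0.012 0.0057 0.0893
268 186 0.013 -0.0032 0.0773
268 192 0.013 -0.0087 0.078
268 198 0.013 -0.0144 0.078
268 204 0.013 -0.0202 0.078
268 210 0.013 -0.0261 0.0777
268 216 0.013 -0.0318 0.0782
268 222 0.013 -0.0378 0.0782
268 228 0.013 -0.0432 0.0799
268 234 0.013 -0.0501 0.0782
268 240 0.014 -0.0564 0.0779
268 246 0.006 0.0128 0.2268
```

View pics/w5.png

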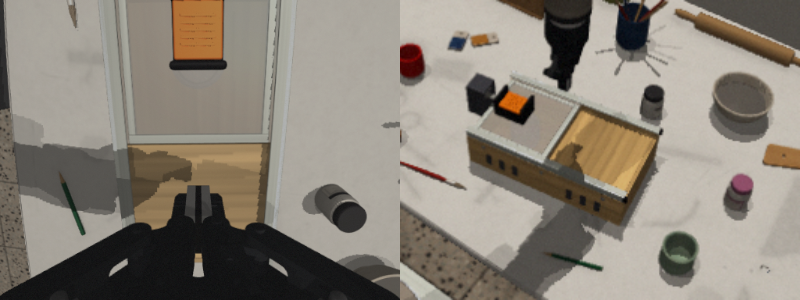

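The views show the guard shut, the plate back at its rest height (0.117 m, the same as at the start), and the bystanders in their places.

```bash
python3 -c "
from h import *
print(r.hand_in())"
```

```text
the job is handed in; nothing more can be done
None
```

I handed the job in at about 22 s on the robot's clock. The grey cup stands upright in the drying box, and the guard is fully shut with its catch plate back at rest height, which I take to mean it snapped in. I pushed the guard with at most about 10 N and left the green cup and the two jars alone.

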